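Slide the temperature probe into the block heater's port

ROBOT

A 6-joint arm with a two-finger parallel gripper is mounted at the origin on the work surface. World frame = base frame: x ahead of the robot, y to its left, z up, the work surface at z = 0. Lengths are in m, angles in rad, forces in N, time in s.
With the tool pointing down it reaches from about 0.325 to 0.775 m from the base axis. Payload 9.3 kg.
Tool frame: the origin (TCP) lies midway between the tips of the shut fingers; the grasp point (between the pads) lies env.grip_depth behind it (env.grip_depth is the distance from the TCP to the grasp point, in m); z points along the fingers, y is the direction in which the jaws open and shut (so a half turn about z gives the same grasp; the last joint's range is limited). The gripper opens to 85 mm and grips with 20 to 120 N. Pads are 22 mm wide; open, the fingers measure 114 mm over their backs; the gripper's body (76 mm by 85 mm) begins 54 mm behind the grasp point. The pads swing forward as they close: fully open they stand 13 mm farther back than shut.
Start: joints at [-1.313, 0.259, 0.021, 1.334, 0, 1.418], TCP at [0.22, -0.504, 0.231] pointing down, gripper open.
Joint ranges: [-3.04, 3.04], [-0.91, 1.82], [-1.04, 1.36], [-1.92, 1.95], [-1.52, 1.45], [-3.14, 3.14]. Speed limits (rad/s): [2.22, 2.22, 2.79, 3.14, 3.14, 3.14].

INTERFACE

Orientations are given as [roll, pitch, yaw] about the fixed x, y, z axes, in that order (R = Rz(yaw) Ry(pitch) Rx(roll)).
In Python, from rig import env, optics, workorder gives the robot as it stands.
- The arm moves only by the tool servo_tool, never from a script. Its argument "deltas" is a list that holds one entry, the list of rows, each a list of 4 numbers: the shift along the world's x, y, z in units of 25 mm (1.0 is 25 mm), then the turn about the world's z in units of 5 degrees (1.0 is 5 degrees). A call has exactly 8 rows; each row is the pose to reach, as a shift and turn from the pose commanded when the call began; what a row does not reach only later rows make up. A row lasts 1/12 s, in which the tool goes at most 41.7 mm and 7.16 degrees, less where a joint would pass 70% of its speed; a pose out of reach is approached as far as the arm can. A call with a gripper value outside its range is refused whole. "grip" is the closure, from -1 (fully open) to 1 (shut), set as the call begins (left out, the last holds). The fingers move at their own pace and stop on an object; the grip force is fixed at half the most. Time passes only in rows, so rows that repeat a pose let the fingers close, or fill a call up. It gives the time, the measured TCP pose, the force and the opening at its end, in the units of the state.
- env.sense(): the state, without advancing time (a new reading comes with each control period).
- optics.snapshot(name): name is "scene" or "top"; returns a dict with "color" (420x560x3 uint8, red, green, blue), "depth" (420x560 float32, m along the optical axis (not along the pixel's ray), 0 where there is no reading), "fovy" (degrees; the focal length in pixels is half the picture's height over the tangent of half this angle, whatever the lens; pixels are square), "cx", "cy" (the principal point, pixels), "world_to_cam" (4x4, takes a point from world to camera coordinates). Camera axes: x right, y up, looking along -z (the intrinsics and any distortion apply to the point x, -y, -z); pixel columns grow to the right and rows downward; lengths in m; the calibration is good to about 2 mm. A picture is of the moment at which its call begins.
- workorder.job_done(): hands the job in, once; it reports no verdict.
The state is a dict: "time_s": time; "joint_positions": joint angles; "dq": joint speeds; "joint_efforts": joint torques, N m; "tcp_pos": TCP position; "eef_rot": TCP orientation; "ft_force": force on the tool from outside, world axes, zero at the start; "ft_torque": the same for the moment, N m; "grip_width": opening from 0.0 (shut) to 1.0 (fully open).
Only numpy, scipy, OpenCV 4.12 (cv2) and the standard library are available. Lean on these libraries where they do the work, as an engineer would, in place of code of your own. Each camera call takes 0.05 s, during which the arm holds its last target.

TASK

Take the temperature probe with the blue handle out of its rack and set its tip down on the blue disc painted on the block heater's metal top, then keep the tip low and slide it along the blue stripe until it drops into the open port (do not bring it down onto the port from above). Leave the probe released and upright, its collar resting on the heater's top, and leave the yellow probe in the rack.

Things in the scene. Friction and masses are not known exactly. Their poses are not given: they have to be found in the camera images.
- blue_probe_mid (a point): Centre of the blue probe's handle, on its axis: a plain upright blue cylinder, 26 mm diameter, 64 mm long, this point 32 mm below its top and 108 mm above the probe's tip. z axis: up along the probe. Loose, about 0.12 kg. Below the handle are a blue collar (46 mm diameter, 6 mm thick) and a steel stem. The probe stands in a grey rack, collar on the rack's top, 82 mm above the table.
- blue_probe_tip (a point): Lower end of the blue probe's steel stem, on its axis; z points up to the handle. The stem (10 mm diameter) is 70 mm long from here to the collar's underside, so the probe must be lifted over 70 mm to leave the rack.
- port (a point): Mouth centre of the open port in the fixed heater's flat metal top, 90 mm above the table: round hole, 27 mm diameter, 80 mm deep, black ring around it. Frame: z up, x to the heater's back (away from its display), y along its front. The blue disc (40 mm diameter) is centred 90 mm from here along +y; the stripe between is flat and free. Black stoppers, 14 mm high, stand 72 mm off it to +x.
- yellow_probe_mid (a point): Centre of the yellow probe's handle: same probe as the blue one but yellow, in the rack's other hole, 90 mm from the blue one; either may be in either hole. The rack is fixed, 70 mm wide and 180 mm long, its long side along the line through both probes.

How it is judged:
By the outcome, as a careful person would: the job done as asked, in the order asked, and still so for the second after the job is handed in, with the robot touching nothing.
It also fails if it takes over 42 s, if anything falls off the work surface, if the arm or the gripper's body presses on something with over 40 N, if the wrist force passes 120 N, or if a joint passes its speed limit or range.

## Working session

There is one attempt and no reset: what is moved stays moved. The work goes in short steps, Python scripts to look and compute and a tool call to move; the robot and the scene stay as the last step left them, time stands still between calls to the robot, and variables do not carry over. Pictures are saved under pics/ and viewed, and the job is handed in when it is done.

Besides the shell and the picture viewer there is one more tool, called after "Request:" as name([rows], argument=value, ...), one row to a line, values as JSON. servo_tool: Moves the arm, as the interface text tells. Its arguments: {"type":"object","properties":{"deltas":{"type":"array","items":{"type":"array","items":{"type":"array","items":{"type":"number"}}}},"grip":{"type":"number"}},"required":["deltas"]}

```bash
mkdir -p pics; ls; python3 - <<'E'
from rig import env, optics
import cv2, pickle
print(env.sense(), env.grip_depth)
for n in ("scene","top"):
    s=optics.snapshot(n); pickle.dump(s,open(n+".pkl","wb"))
    cv2.imwrite(f"pics/{n}0.png",s["color"][:,:,::-1]); print(n,{k:v for k,v in s.items() if k not in("color","depth")})
E
```

```text
pics
{'time_s': 0.0, 'joint_positions': array([-1.31258197e+00,  2.59200266e-01,  2.07359870e-02,  1.33368064e+00,
        7.61255948e-06,  1.41822201e+00]), 'dq': array([-1.69332670e-04, -1.81479710e-03,  2.07861351e-04,  5.87592264e-05,
        1.44236052e-03, -6.32117176e-04]), 'joint_efforts': array([-2.82888141e-04, -5.55643451e+01,  3.44527781e+01,  1.37728394e-02,
       -3.02793578e-04,  1.22073078e-05]), 'tcp_pos': array([ 0.2195704 , -0.50396149,  0.23065163]), 'eef_rot': array([-3.14026088e+00, -2.12487251e-04,  4.10788534e-01]), 'ft_force': array([-0.28907694, -0.77201728,  0.09006885]), 'ft_torque': array([-0.03264559,  0.0389739 ,  0.01052075]), 'grip_width': 0.9994553485002189} 0.0187
scene {'fovy': 52.449231566862856, 'cx': 275.3227285529345, 'cy': 203.69992411438656, 'world_to_cam': array([[-0.68845606,  0.72497994,  0.0207925 ,  0.35958845],
       [-0.47320514, -0.47072199,  0.74464603,  0.18706049],
       [ 0.54964092,  0.50281695,  0.66713564, -1.09862084],
       [ 0.        ,  0.        ,  0.        ,  1.        ]])}
top {'fovy': 46.530902674808225, 'cx': 284.5403388727186, 'cy': 207.4533201884367, 'world_to_cam': array([[-0.00667053, -0.99958899, -0.02788104,  0.02415493],
       [ 0.99063604, -0.01040785,  0.13613199, -0.58286911],
       [-0.13636622, -0.02671189,  0.9902983 , -0.90818793],
       [ 0.        ,  0.        ,  0.        ,  1.        ]])}
```

View pics/scene0.png

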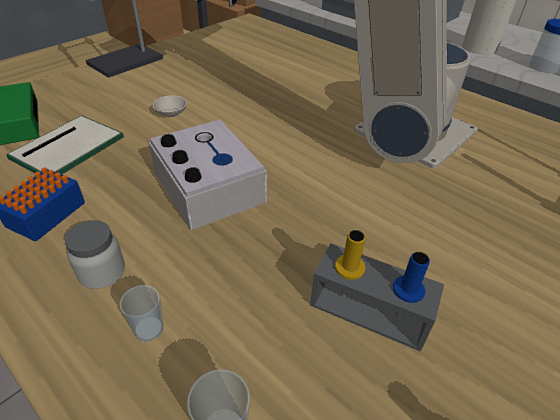

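View pics/top0.png

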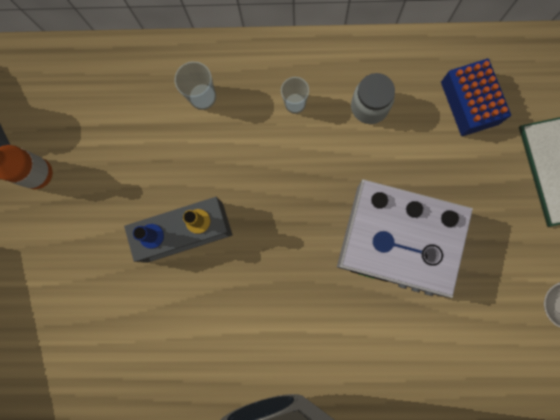

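The scene picture shows the rack with yellow at (351,255) and blue at (416,275), and the heater with its disc at (222,159) and port at (204,137). In the top picture, blue is at (148,236), yellow at (195,221), the disc at (383,242) and the port at (432,255). I'll enlarge these areas.

```bash
cat > h.py <<'E'
import numpy as np, cv2, pickle
def K(s):
    f=s["color"].shape[0]/2/np.tan(np.radians(s["fovy"]/2)); return f
def ray(s,u,v):
    f=K(s); d=np.array([(u-s["cx"])/f,-(v-s["cy"])/f,-1.0]); T=np.linalg.inv(s["world_to_cam"])
    return T[:3,3],T[:3,:3]@d
def onz(s,u,v,z):
    o,d=ray(s,u,v); return o+d*(z-o[2])/d[2]
def dep(s,u,v):
    o,d=ray(s,u,v); return o+d*s["depth"][int(round(v)),int(round(u))]
def proj(s,p):
    c=s["world_to_cam"]@np.append(p,1); f=K(s); return s["cx"]+f*c[0]/-c[2], s["cy"]-f*c[1]/-c[2]
def crop(s,u0,v0,w,h,k,name):
    im=s["color"][v0:v0+h,u0:u0+w,::-1]; cv2.imwrite(name,cv2.resize(im,None,fx=k,fy=k,interpolation=cv2.INTER_CUBIC))
E
python3 - <<'E'
from h import *
t=pickle.load(open("top.pkl","rb"));s=pickle.load(open("scene.pkl","rb"))
crop(t,115,185,130,90,6,"pics/t_rack.png"); crop(t,335,175,140,125,5-1,"pics/t_heat.png")
crop(s,300,220,150,130,5-1,"pics/s_rack.png"); crop(s,145,115,130,110,5,"pics/s_heat.png")
E
```

```text
(no output)
```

View pics/t_rack.png

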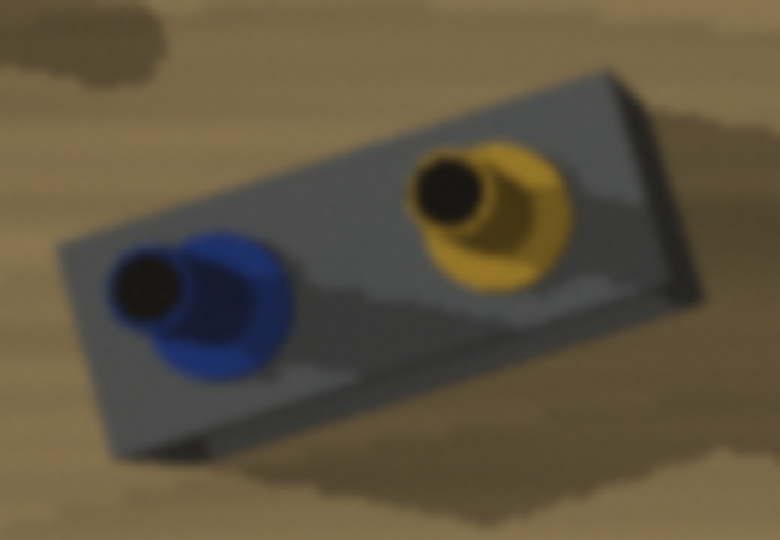

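View pics/t_heat.png

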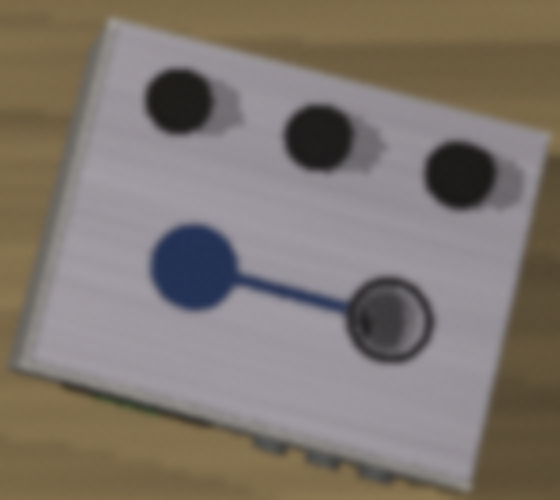

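View pics/s_rack.png

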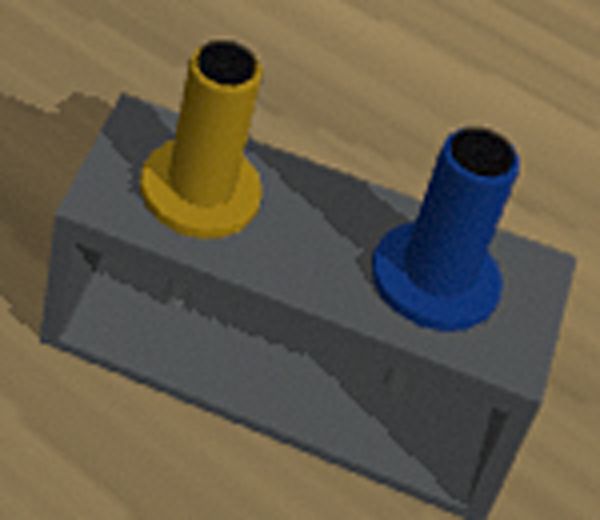

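View pics/s_heat.png

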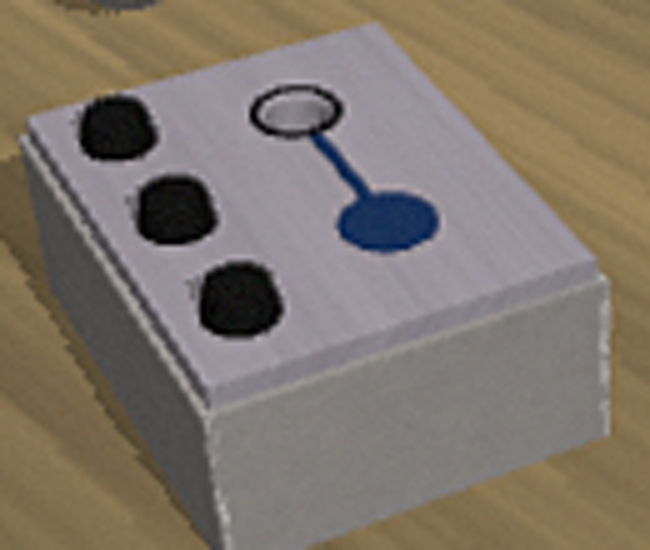

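Centres read off the crops:

| Feature | Top crop | Scene crop |
|---|---|---|
| Disc | (194,267)/4 | (388,221)/5 |
| Port ring | (390,320)/4 | (297,111)/5 |
| Blue cap | (148,285)/6 | (484,152)/4 |
| Yellow cap | (448,190)/6 | (227,63)/4 |
| Blue collar | (220,307)/6 | – |
| Yellow collar | (497,217)/6 | – |

```bash
python3 - <<'E'
from h import *
np.set_printoptions(precision=4,suppress=True)
t=pickle.load(open("top.pkl","rb"));s=pickle.load(open("scene.pkl","rb"))
def g(c,u0,v0,k,x,y,z):
    u=u0+(x+.5)/k-.5; v=v0+(y+.5)/k-.5; return onz(c,u,v,z)[:2]
T={'disc':g(t,335,175,4,194,267,.09),'port':g(t,335,175,4,390,320,.09),'btop':g(t,115,185,6,148,285,.152),'bcol':g(t,115,185,6,220,307,.087),'ytop':g(t,115,185,6,448,190,.152),'ycol':g(t,115,185,6,497,217,.087),
'st1':g(t,335,175,4,180,101,.104),'st3':g(t,335,175,4,460,175,.104)}
S={'disc':g(s,145,115,5,388,221,.09),'port':g(s,145,115,5,297,111,.09),'btop':g(s,300,220,4,484,152,.152),'ytop':g(s,300,220,4,227,63,.152)}
for k in T: print(k,T[k],S.get(k))
for D in(T,S):
    d=D['disc']-D['port'];r=D['btop']-D['ytop']; print(np.linalg.norm(d),np.degrees(np.arctan2(d[1],d[0])),np.linalg.norm(r),np.degrees(np.arctan2(r[1],r[0])))
# depth checks
for n,(x,y) in {'disc':(383,241),'bcap':(139,232)}.items(): print(n,dep(t,x,y))
print(dep(s,222,159))
E
```

```text
disc [ 0.5123 -0.1604] [ 0.5089 -0.1596]
port [ 0.4877 -0.2473] [ 0.4841 -0.2456]
btop [0.5277 0.2654] [0.5229 0.2668]
bcol [0.5265 0.2642] None
ytop [0.5541 0.1798] [0.55   0.1804]
ycol [0.5535 0.1791] None
st1 [ 0.5863 -0.1542] None
st3 [ 0.5515 -0.2776] None
0.0903168517771939 74.20415209843091 0.08960282723124866 107.1735121897739
0.08954964495373217 73.94478602505997 0.09060931917273718 107.35972519564812
disc [ 0.513  -0.1602  0.0898]
bcap [0.5275 0.2648 0.1553]
[ 0.5114 -0.1571  0.092 ]
```

Tape-measure checks agree (90.3 and 89.6 mm against 90 mm). The two cameras differ by about 4 mm in x, so I'll average them and check again with the gripper in view. Next I move to hover over the blue probe, with the jaws across the rack (yaw 107.3°).

Request:
servo_tool([
  [[0.2, 0.5, 0.1, 0.3], [0.6, 1.6, 0.1, 0.9], [1.1, 2.9, 0.2, 1.6], [1.6, 4.2, 0.2, 2.3], [2.2, 5.5, 0.3, 3.0], [2.7, 6.8, 0.3, 3.7], [3.2, 8.1, 0.4, 4.4], [3.7, 9.4, 0.4, 5.1]],
], grip=-1)

```text
time_s: 0.77
tcp_pos: [0.3122, -0.267, 0.2416]
eef_rot: [3.141, -0.0, 0.86]
ft_force: [1.5, 0.1, -0.1]
grip_width: 1.002
```

Request:
servo_tool([
  [[0.5, 1.3, 0, 0.7], [1.0, 2.6, 0, 1.4], [1.5, 3.9, 0, 2.1], [2.1, 5.2, 0, 2.8], [2.6, 6.5, 0, 3.5], [3.1, 7.8, 0, 4.2], [3.6, 9.1, 0, 4.9], [4.1, 10.4, 0, 5.6]],
])

```text
time_s: 1.43
tcp_pos: [0.4142, -0.0069, 0.2414]
eef_rot: [3.141, -0.0, 1.349]
ft_force: [0.2, -0.6, 0.5]
grip_width: 1.003
```

Request:
servo_tool([
  [[0.5, 1.3, 0, 0.7], [1.0, 2.6, 0, 1.4], [1.5, 3.9, 0, 2.1], [2.1, 5.2, 0, 2.8], [2.6, 6.5, 0, 3.5], [3.1, 7.8, 0, 4.2], [3.6, 9.0, 0, 5.0], [4.0, 10.0, 0, 5.7]],
])

```text
time_s: 2.1
tcp_pos: [0.5143, 0.2434, 0.2411]
eef_rot: [-3.141, -0.0, 1.848]
ft_force: [0.0, -1.5, -0.4]
grip_width: 0.995
```

```bash
python3 - <<'E'
from rig import env, optics
from h import *
for n in ("scene","top"):
    s=optics.snapshot(n); pickle.dump(s,open(n+"1.pkl","wb"))
    cv2.imwrite(f"pics/{n}1.png",s["color"][:,:,::-1])
    p=env.sense()['tcp_pos'];print(n,p,proj(s,p))
s=pickle.load(open("scene1.pkl","rb"));crop(s,330,80,180,220,3-.3,"pics/s1c.png")
t=pickle.load(open("top1.pkl","rb"));crop(t,60,150,180,150,4,"pics/t1c.png")
E
```

```text
scene [0.51551558 0.24627071 0.24039938] (np.float64(426.4158165094399), np.float64(198.7202277295296))
top [0.51465759 0.24414761 0.24030925] (np.float64(134.12109660031945), np.float64(235.47923022020902))
```

View pics/s1c.png

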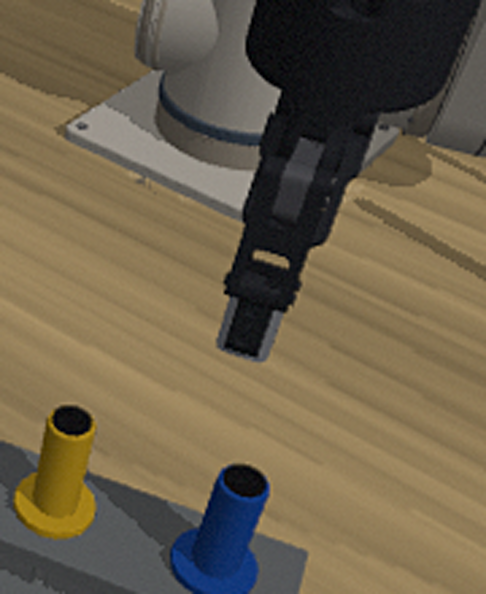

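View pics/t1c.png

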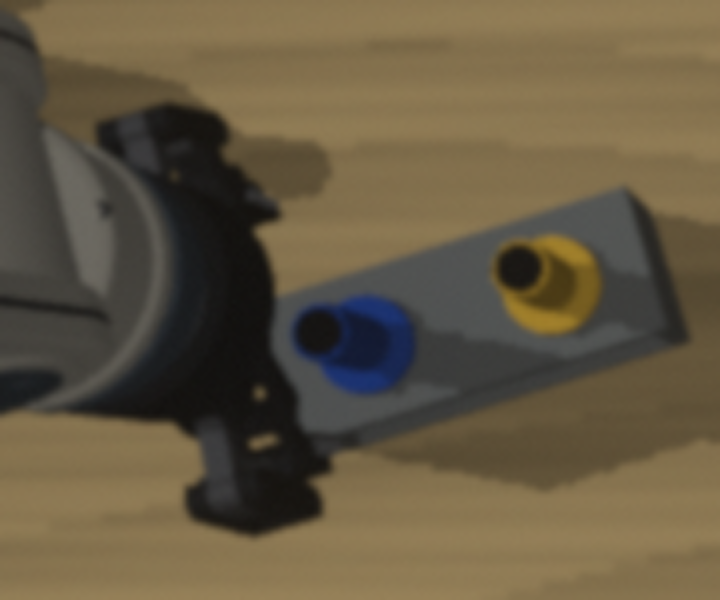

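The projected TCP lands within about 2 mm of the midpoint between the fingertips in the top view. In the scene view the jaws hang above and short of the blue probe, as expected. I'll align and lower.

Request:
servo_tool([
  [[0.2, 0.4, 0, 0.2], [0.4, 0.9, 0, 0.4], [0.4, 0.9, -0.4, 0.4], [0.4, 0.9, -0.9, 0.4], [0.4, 0.9, -1.5, 0.4], [0.4, 0.9, -2.0, 0.4], [0.4, 0.9, -2.4, 0.4], [0.4, 0.9, -2.4, 0.4]],
])

```text
time_s: 2.87
tcp_pos: [0.5234, 0.2623, 0.1791]
eef_rot: [-3.138, 0.0, 1.876]
ft_force: [0.6, 0.2, -0.6]
grip_width: 1.002
```

```bash
python3 - <<'E'
from rig import env, optics
from h import *
for n in ("scene","top"):
    s=optics.snapshot(n); pickle.dump(s,open(n+"2.pkl","wb"))
    p=env.sense();print(n,p['tcp_pos'],p['eef_rot'][2],p['ft_force'])
s=pickle.load(open("scene2.pkl","rb"));crop(s,330,130,180,190,3,"pics/s2c.png")
t=pickle.load(open("top2.pkl","rb"));crop(t,60,150,180,150,4,"pics/t2c.png")
E
```

```text
scene [0.52391847 0.26253273 0.18040792] 1.8761505291351623 [ 1.45905775  0.62779974 -0.28496971]
top [0.52443993 0.26281365 0.18134726] 1.8763492277968243 [ 0.46787187 -0.01431943  0.43332146]
```

View pics/s2c.png

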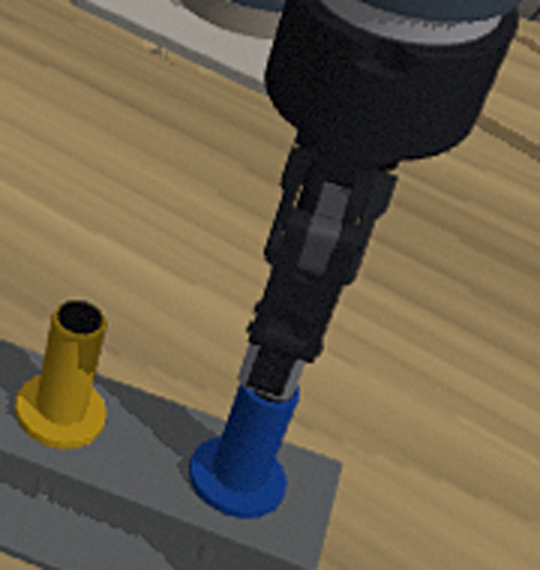

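View pics/t2c.png

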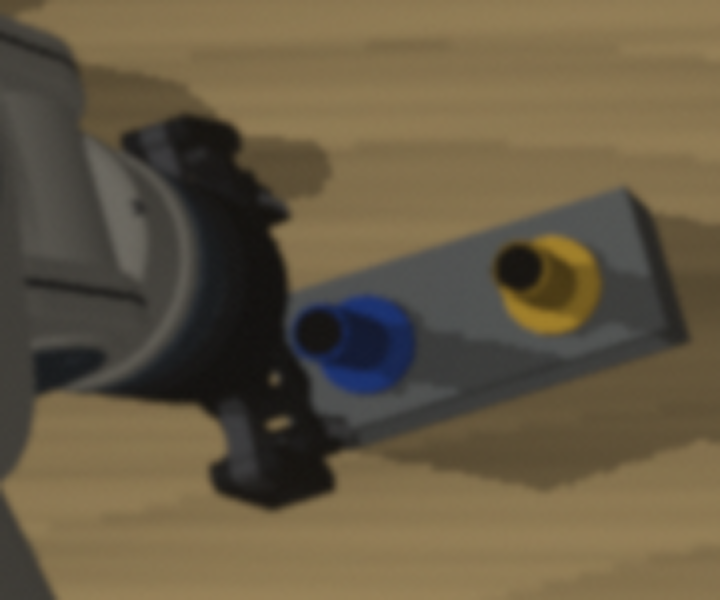

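In the scene crop the pads line up on the handle axis at about (270,385). In the top crop the fingers straddle the cap at (318,332). I'll go down and then grip.

Request:
servo_tool([
  [[0, 0.1, -0.4, 0], [0, 0.1, -0.9, 0], [0, 0.1, -1.4, 0], [0, 0.1, -1.9, 0], [0, 0.1, -2.4, 0], [0, 0.1, -2.8, 0], [0, 0.1, -3.0, 0], [0, 0.1, -3.0, 0]],
])

```text
time_s: 3.63
tcp_pos: [0.5242, 0.2657, 0.1053]
eef_rot: [-3.14, 0.0, 1.877]
ft_force: [-0.0, 0.8, 0.1]
grip_width: 1.0
```

Request:
servo_tool([
  [[0, 0, 0, 0], [0, 0, 0, 0], [0, 0, 0, 0], [0, 0, 0, 0], [0, 0, 0, 0], [0, 0, 0, 0], [0, 0, 0, 0], [0, 0, 0, 0]],
], grip=1)

```text
time_s: 4.3
tcp_pos: [0.5249, 0.2658, 0.1068]
eef_rot: [3.141, -0.0, 1.877]
ft_force: [-0.7, -0.2, 7.2]
grip_width: 0.291
```

Request:
servo_tool([
  [[0, 0, 0.2, 0], [0, 0, 0.6, 0], [0, 0, 1.2, 0], [0, 0, 1.9, 0], [0, 0, 2.6, 0], [0, 0, 3.3, 0], [0, 0, 4.0, 0], [0, 0, 4.6, 0]],
])

```text
time_s: 4.97
tcp_pos: [0.5246, 0.2658, 0.2232]
eef_rot: [3.141, -0.0, 1.877]
ft_force: [-0.2, 0.3, -0.8]
grip_width: 0.29
```

```bash
python3 - <<'E'
from rig import env, optics
from h import *
s=optics.snapshot("scene"); pickle.dump(s,open("scene3.pkl","wb"))
p=env.sense();print(p['tcp_pos'],p['eef_rot'],p['ft_force'],p['grip_width'])
crop(s,330,80,180,240,2.5,"pics/s3c.png")
E
```

```text
[0.52539048 0.26605992 0.22595177] [ 3.13698973e+00 -1.00389125e-04  1.87692218e+00] [ 0.47503187 -0.71787058  2.27721162] 0.2867187436607508
```

View pics/s3c.png

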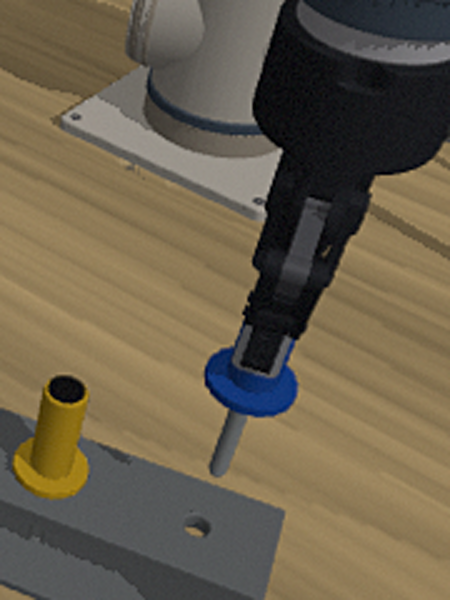

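The probe is clear of the rack, with its tip at crop (218,475) and the rack hole at (197,526). I'll check the tip height against the TCP.

```bash
python3 - <<'E'
from h import *
s=pickle.load(open("scene3.pkl","rb"))
for z in (.11,.12,.126,.13,.14): print(z,(np.array(proj(s,[.525,.266,z]))-[330,80])*2.5)
print((np.array(proj(s,[.525,.266,.224]))-[330,80])*2.5,(np.array(proj(s,[.525,.266,.082]))-[330,80])*2.5)
E
```

```text
0.11 [204.96747594 494.27958516]
0.12 [209.16190364 483.03953151]
0.126 [211.7239181  476.17395127]
0.13 [213.45125453 471.54510662]
0.14 [217.83878778 459.78757675]
[259.08075618 349.26905783] [193.70205469 524.46819448]
```

The tip is about 95–97 mm below the TCP, as expected. Carrying it over the disc while turning the jaws in line with the stripe.

Request:
servo_tool([
  [[0, -0.1, 0.3, 0.1], [0, -0.5, 0.6, 0.5], [0, -1.3, 0.8, 1.1], [-0.1, -2.4, 0.8, 1.8], [-0.1, -3.6, 0.8, 2.6], [-0.2, -4.8, 0.8, 3.4], [-0.2, -6.0, 0.8, 4.2], [-0.3, -7.2, 0.8, 5.0]],
])

```text
time_s: 5.68
tcp_pos: [0.5167, 0.0843, 0.2407]
eef_rot: [-3.141, -0.001, 2.317]
ft_force: [1.7, -0.0, -1.6]
grip_width: 0.289
```

Request:
servo_tool([
  [[0, -1.2, 0, 0.8], [-0.1, -2.4, 0, 1.6], [-0.1, -3.6, 0, 2.4], [-0.2, -4.9, 0, 3.3], [-0.2, -6.2, 0, 4.2], [-0.3, -7.5, 0, 5.1], [-0.3, -8.8, 0, 5.9], [-0.3, -9.6, 0, 6.3]],
])

```text
time_s: 6.35
tcp_pos: [0.5089, -0.157, 0.2407]
eef_rot: [-3.141, -0.001, 2.866]
ft_force: [0.3, 0.5, -1.5]
grip_width: 0.288
```

Request:
servo_tool([
  [[0, -0.1, 0, 0], [0, -0.2, 0, 0], [0, -0.2, -0.3, 0], [0, -0.2, -0.7, 0], [0, -0.2, -1.1, 0], [0, -0.2, -1.4, 0], [0, -0.2, -1.6, 0], [0, -0.2, -1.6, 0]],
])

```text
time_s: 7.02
tcp_pos: [0.5091, -0.1585, 0.1998]
eef_rot: [3.141, -0.002, 2.864]
ft_force: [0.5, 0.2, -1.9]
grip_width: 0.289
```

```bash
cat > look.py <<'E'
import sys
from rig import env, optics
from h import *
k=sys.argv[1]
for n,(a,b,w,h) in {"scene":(130,30,190,180),"top":(330,165,150,140)}.items():
    s=optics.snapshot(n); pickle.dump(s,open(n+k+".pkl","wb"))
    p=env.sense();print(n,p['tcp_pos'],p['eef_rot'],p['ft_force'],p['grip_width'])
    crop(s,a,b,w,h,4 if n=="top" else 3,f"pics/{n}{k}c.png")
E
python3 look.py 4
```

```text
scene [ 0.50941456 -0.15872704  0.20066313] [ 3.14138375e+00 -1.12813921e-03  2.86352645e+00] [ 0.22609478 -0.24835726 -0.35589738] 0.2945021499110138
top [ 0.50964358 -0.15894032  0.20118806] [ 3.14156576e+00 -2.99565597e-04  2.86341583e+00] [ 1.11068031  0.28860745 -0.48057095] 0.2905994279509903
```

View pics/scene4c.png

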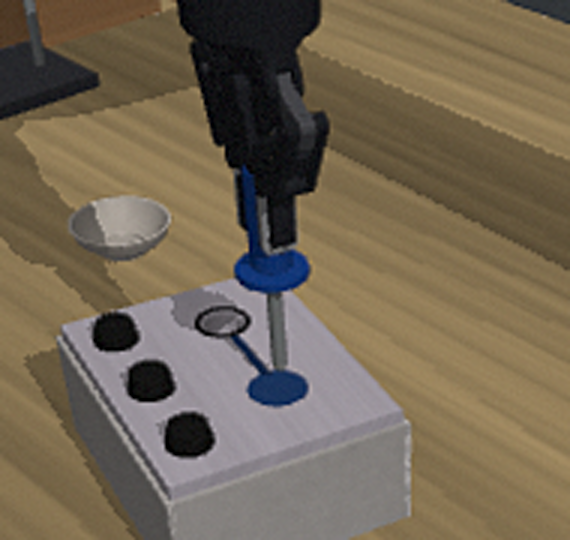

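View pics/top4c.png

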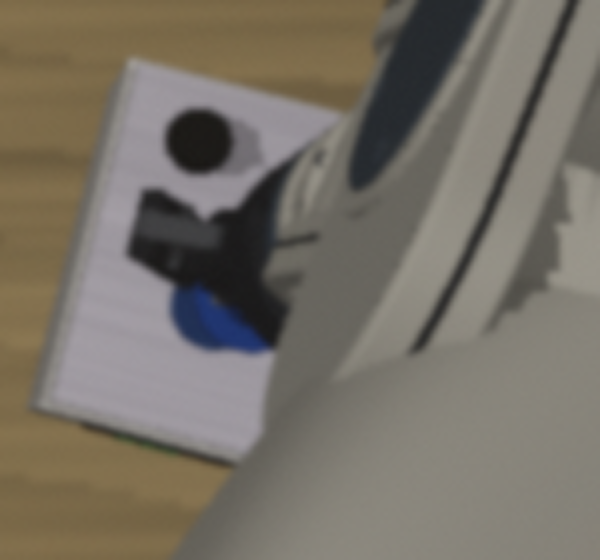

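In the scene crop the tip is at (280,370), about 14 mm above the disc centre at (278,388), so it will come down on the centre. The top view is blocked by the arm. Lowering gently now.

Request:
servo_tool([
  [[0, 0, -0.1, 0], [0, 0, -0.2, 0], [0, 0, -0.3, 0], [0, 0, -0.4, 0], [0, 0, -0.45, 0], [0, 0, -0.45, 0], [0, 0, -0.45, 0], [0, 0, -0.45, 0]],
])

```text
time_s: 7.78
tcp_pos: [0.5097, -0.1593, 0.1901]
eef_rot: [-3.142, 0.0, 2.863]
ft_force: [0.4, 0.6, -1.3]
grip_width: 0.288
```

Request:
servo_tool([
  [[0, 0, -0.02, 0], [0, 0, -0.04, 0], [0, 0, -0.06, 0], [0, 0, -0.08, 0], [0, 0, -0.08, 0], [0, 0, -0.08, 0], [0, 0, -0.08, 0], [0, 0, -0.08, 0]],
])

```text
time_s: 8.45
tcp_pos: [0.5096, -0.1592, 0.1881]
eef_rot: [-3.142, 0.0, 2.863]
ft_force: [-0.4, 0.3, -1.7]
grip_width: 0.288
```

Request:
servo_tool([
  [[0, 0, -0.02, 0], [0, 0, -0.04, 0], [0, 0, -0.06, 0], [0, 0, -0.08, 0], [0, 0, -0.08, 0], [0, 0, -0.08, 0], [0, 0, -0.08, 0], [0, 0, -0.08, 0]],
])

```text
time_s: 9.12
tcp_pos: [0.5096, -0.1592, 0.1861]
eef_rot: [-3.142, 0.0, 2.863]
ft_force: [-1.1, -0.5, -2.1]
grip_width: 0.29
```

```bash
python3 look.py 5
```

```text
scene [ 0.50965165 -0.15923828  0.18606036] [-3.14156404e+00  6.84699582e-05  2.86299030e+00] [ 0.33013762  0.41563738 -1.04799359] 0.2912094268633495
top [ 0.50963335 -0.15922405  0.18605551] [3.14156841e+00 3.32776953e-05 2.86298475e+00] [-0.90010401  0.05351556 -0.89452132] 0.289277466402628
```

View pics/scene5c.png

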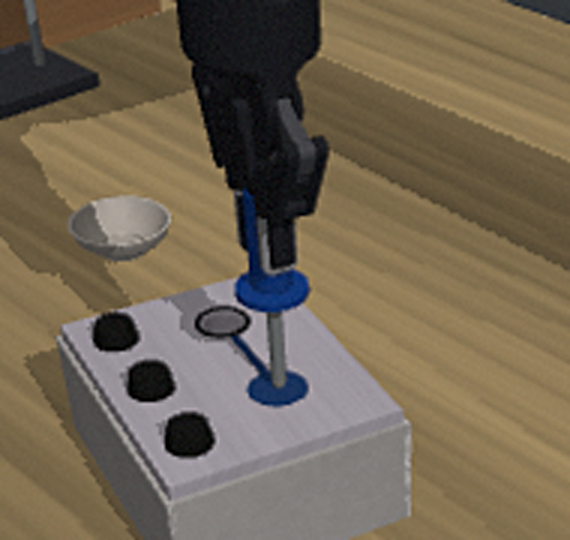

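The tip is now at about (279,387), on the disc centre, with no contact force yet. Continuing in 1 mm steps.

Request:
servo_tool([
  [[0, 0, -0.01, 0], [0, 0, -0.02, 0], [0, 0, -0.03, 0], [0, 0, -0.04, 0], [0, 0, -0.04, 0], [0, 0, -0.04, 0], [0, 0, -0.04, 0], [0, 0, -0.04, 0]],
])

```text
time_s: 9.88
tcp_pos: [0.5096, -0.1592, 0.185]
eef_rot: [-3.142, -0.0, 2.863]
ft_force: [0.2, -0.2, -1.1]
grip_width: 0.29
```

Request:
servo_tool([
  [[0, 0, -0.01, 0], [0, 0, -0.02, 0], [0, 0, -0.03, 0], [0, 0, -0.04, 0], [0, 0, -0.04, 0], [0, 0, -0.04, 0], [0, 0, -0.04, 0], [0, 0, -0.04, 0]],
])

```text
time_s: 10.55
tcp_pos: [0.5098, -0.1593, 0.1846]
eef_rot: [-3.141, 0.001, 2.863]
ft_force: [-0.5, 0.1, 5.5]
grip_width: 0.29
```

Contact made on the disc (about +7 N, TCP z 0.1847). I'll slide 60 mm along the stripe, staying low, then look.

Request:
servo_tool([
  [[-0.04, -0.14, 0, 0], [-0.12, -0.42, 0, 0], [-0.22, -0.77, 0, 0], [-0.33, -1.15, 0, 0], [-0.44, -1.54, 0, 0], [-0.55, -1.92, 0, 0], [-0.63, -2.2, 0, 0], [-0.66, -2.3, 0, 0]],
])

```text
time_s: 11.22
tcp_pos: [0.4934, -0.2171, 0.1846]
eef_rot: [3.14, 0.001, 2.863]
ft_force: [1.9, 5.0, 5.7]
grip_width: 0.289
```

```bash
python3 look.py 6
```

```text
scene [ 0.49335152 -0.21731135  0.18455291] [3.14058587e+00 1.37715854e-03 2.86251767e+00] [0.16749244 2.19974685 5.60223518] 0.2897349936705751
top [ 0.49337413 -0.2172082   0.18459628] [3.14107262e+00 1.39183882e-03 2.86244576e+00] [-0.03278825  1.71369651  4.53512454] 0.2864833134146312
```

View pics/scene6c.png

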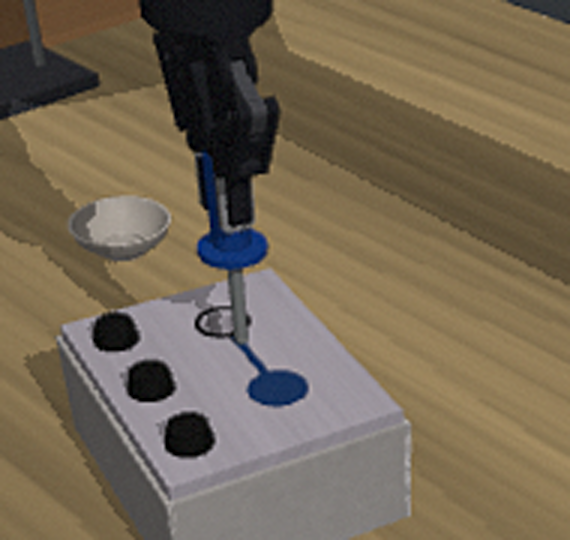

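The tip is on the stripe at (240,342), still in contact. The ring centre is at (222,322). I'll compute what remains.

```bash
python3 - <<'E'
from h import *
s=pickle.load(open("scene6.pkl","rb"));crop(s,190,125,40,40,14,"pics/s6z.png")
f=lambda x,y: onz(s,130+(x+.5)/3-.5,30+(y+.5)/3-.5,.09)[:2]
print((f(222,322)-f(240,341.5))/.025,(f(222,322)-f(278,388))/.025)
E
```

```text
[-0.26915331 -1.0997869 ] [-0.96160191 -3.46567598]
```

View pics/s6z.png

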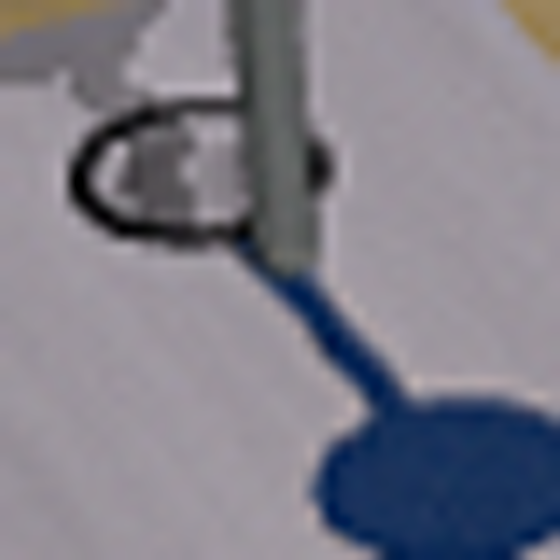

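Request:
servo_tool([
  [[-0.04, -0.15, 0, 0], [-0.09, -0.35, 0, 0], [-0.15, -0.57, 0, 0], [-0.21, -0.8, 0, 0], [-0.26, -0.98, 0, 0], [-0.3, -1.12, 0, 0], [-0.3, -1.12, 0, 0], [-0.3, -1.12, 0, 0]],
])

```text
time_s: 11.98
tcp_pos: [0.4854, -0.245, 0.1837]
eef_rot: [3.142, -0.001, 2.862]
ft_force: [0.2, -0.4, -1.2]
grip_width: 0.293
```

```bash
python3 look.py 7;python3 - <<'E'
from h import *
s=pickle.load(open("scene7.pkl","rb"));crop(s,180,115,50,50,12,"pics/s7z.png")
E
```

```text
scene [ 0.48546464 -0.24477743  0.18380614] [ 3.14153657e+00 -4.98444921e-04  2.86266467e+00] [ 0.80513321 -0.03857221  0.82111076] 0.29065372809140233
top [ 0.48555076 -0.24467623  0.18383741] [ 3.14152246e+00 -3.92988193e-04  2.86287903e+00] [ 0.08784643  0.24019707 -0.87476773] 0.29092610112515144
```

View pics/s7z.png

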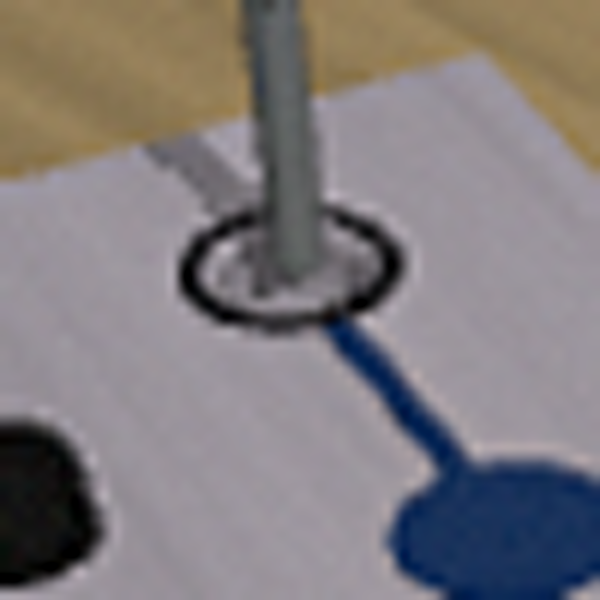

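The contact force vanished at the port. In the zoom the tip is at (297,275), about 1 mm from the ring centre at (293,267). Lowering it in.

Request:
servo_tool([
  [[0, 0, -0.1, 0], [0, 0, -0.3, 0], [0, 0, -0.5, 0], [0, 0, -0.7, 0], [0, 0, -0.9, 0], [0, 0, -1.1, 0], [0, 0, -1.2, 0], [0, 0, -1.2, 0]],
])

```text
time_s: 12.75
tcp_pos: [0.4854, -0.2445, 0.1532]
eef_rot: [3.141, -0.001, 2.863]
ft_force: [0.4, 0.1, -1.2]
grip_width: 0.294
```

Request:
servo_tool([
  [[0, 0, -0.2, 0], [0, 0, -0.4, 0], [0, 0, -0.6, 0], [0, 0, -0.8, 0], [0, 0, -1.0, 0], [0, 0, -1.2, 0], [0, 0, -1.3, 0], [0, 0, -1.3, 0]],
])

```text
time_s: 13.42
tcp_pos: [0.4854, -0.2446, 0.1208]
eef_rot: [3.141, -0.001, 2.863]
ft_force: [-1.0, -0.1, -1.7]
grip_width: 0.288
```

```bash
python3 look.py 8
```

```text
scene [ 0.4855388  -0.24465402  0.12122483] [ 3.14139501e+00 -5.16455091e-04  2.86300071e+00] [-0.37062564 -0.62037412 -0.54038501] 0.2890390962151196
top [ 0.48565761 -0.24475713  0.12153802] [-3.14158177e+00 -6.13052899e-05  2.86300733e+00] [ 0.83711412  0.43812105 -2.12730535] 0.28786179076429425
```

View pics/scene8c.png

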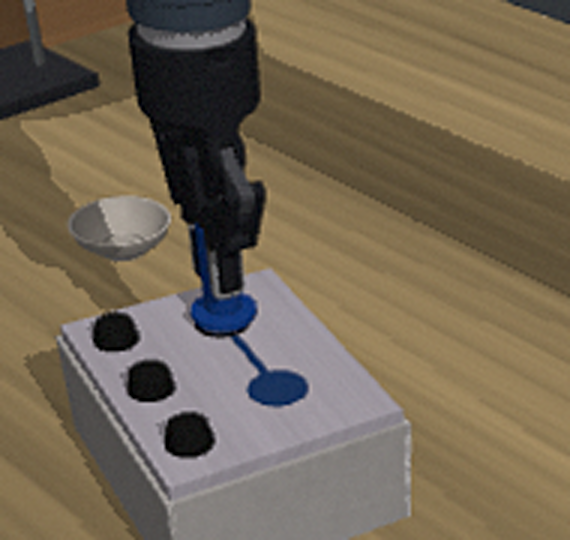

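The stem is in the port, with the collar about 7 mm above the top and no side force. Now the last few millimetres, slowly.

Request:
servo_tool([
  [[0, 0, -0.05, 0], [0, 0, -0.1, 0], [0, 0, -0.15, 0], [0, 0, -0.2, 0], [0, 0, -0.22, 0], [0, 0, -0.22, 0], [0, 0, -0.22, 0], [0, 0, -0.22, 0]],
])

```text
time_s: 14.18
tcp_pos: [0.4857, -0.2448, 0.1161]
eef_rot: [-3.142, 0.0, 2.863]
ft_force: [0.3, -0.0, -0.6]
grip_width: 0.284
```

Request:
servo_tool([
  [[0, 0, -0.02, 0], [0, 0, -0.04, 0], [0, 0, -0.06, 0], [0, 0, -0.06, 0], [0, 0, -0.06, 0], [0, 0, -0.06, 0], [0, 0, -0.06, 0], [0, 0, -0.06, 0]],
])

```text
time_s: 14.85
tcp_pos: [0.4857, -0.2447, 0.1148]
eef_rot: [-3.142, 0.0, 2.863]
ft_force: [-0.7, 2.1, 5.8]
grip_width: 0.291
```

Seated (about +7 N at the expected height). Releasing, then rising.

Request:
servo_tool([
  [[0, 0, 0, 0], [0, 0, 0, 0], [0, 0, 0, 0], [0, 0, 0, 0], [0, 0, 0, 0], [0, 0, 0, 0], [0, 0, 0, 0], [0, 0, 0, 0]],
], grip=-1)

```text
time_s: 15.52
tcp_pos: [0.4856, -0.2448, 0.1145]
eef_rot: [-3.142, -0.0, 2.863]
ft_force: [0.4, 0.2, -0.0]
grip_width: 1.001
```

```bash
python3 look.py 9
```

```text
scene [ 0.48561686 -0.24473506  0.11451248] [-3.14156703e+00 -2.26253514e-05  2.86296272e+00] [ 0.3336676  -0.56664887  0.72819808] 0.9990287337206073
top [ 0.48564534 -0.24472181  0.11452453] [-3.14155820e+00 -3.03231828e-06  2.86304148e+00] [-0.76845073  0.12854715  0.44573378] 1.0011513247710884
```

View pics/scene9c.png

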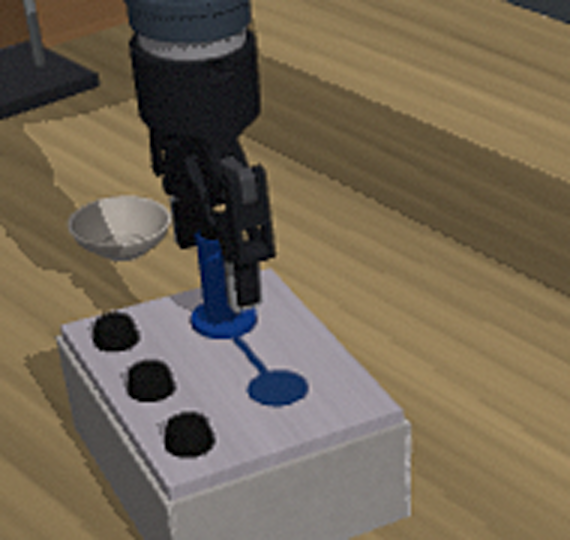

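The fingers are open and the probe stands in the port. Rising straight up, then moving aside.

Request:
servo_tool([
  [[0, 0, 0.2, 0], [0, 0, 0.6, 0], [0, 0, 1.2, 0], [0, 0, 1.9, 0], [0, 0, 2.6, 0], [0, 0, 3.3, 0], [0, 0, 4.0, 0], [0, 0, 4.8, 0]],
])

```text
time_s: 16.28
tcp_pos: [0.4854, -0.2446, 0.2362]
eef_rot: [-3.141, 0.0, 2.863]
ft_force: [0.4, -0.5, 0.0]
grip_width: 0.997
```

Request:
servo_tool([
  [[-0.2, 0.8, 0, 0], [-0.4, 1.8, 0, 0], [-0.6, 2.8, 0, 0], [-0.8, 3.8, 0, 0], [-1.0, 4.8, 0, 0], [-1.2, 5.8, 0, 0], [-1.3, 6.4, 0, 0], [-1.3, 6.4, 0, 0]],
])

```text
time_s: 16.95
tcp_pos: [0.4524, -0.0824, 0.236]
eef_rot: [3.141, 0.001, 2.865]
ft_force: [0.0, 0.2, -0.4]
grip_width: 0.999
```

```bash
python3 look.py A; python3 - <<'E'
from h import *
for n in("scene","top"):
    s=pickle.load(open(n+"A.pkl","rb")); cv2.imwrite(f"pics/{n}A.png",s["color"][:,:,::-1])
s=pickle.load(open("sceneA.pkl","rb"));print("cap/collar px predicted",[(np.array(proj(s,[.4841,-.2456,z]))-[130,30])*3 for z in(.16,.096)])
E
```

```text
scene [ 0.45298758 -0.08368866  0.23579745] [-3.14144929e+00  1.69065344e-03  2.86521897e+00] [ 0.34654269 -0.39315816 -0.33111438] 1.0024722720774482
top [ 0.45330702 -0.08453036  0.23553448] [-3.14125607e+00  1.57280858e-03  2.86436692e+00] [ 0.351765   -0.73647292  0.32338558] 0.9988297144229228
cap/collar px predicted [array([212.46105669, 230.86165575]), array([221.25165955, 313.08618813])]
```

View pics/sceneAc.png

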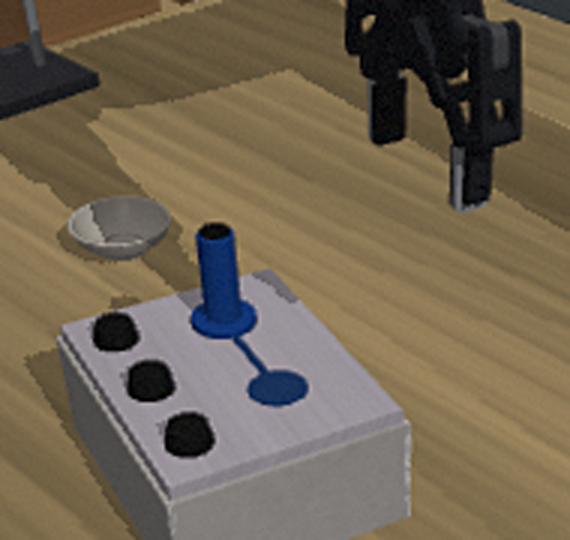

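View pics/sceneA.png

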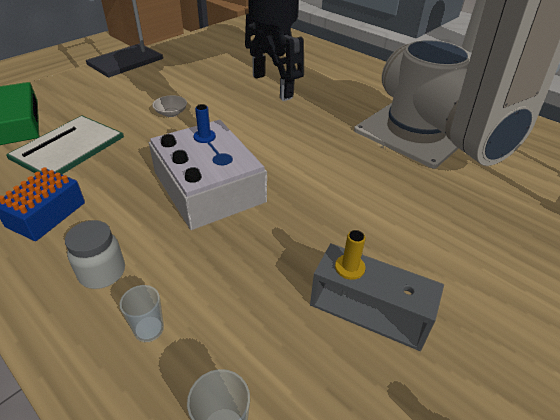

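View pics/topA.png

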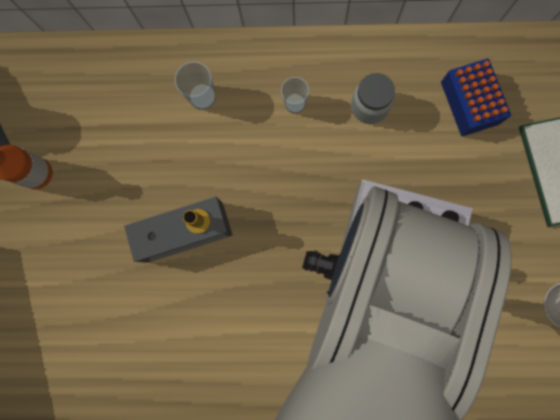

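The blue probe stands upright with its cap at crop (216,231); I predicted (212,231). Its collar is flat on the top at (224,317), the yellow probe is still in the rack, and the arm is clear.

Request:
servo_tool([
  [[0, 0, 0, 0], [0, 0, 0, 0], [0, 0, 0, 0], [0, 0, 0, 0], [0, 0, 0, 0], [0, 0, 0, 0], [0, 0, 0, 0], [0, 0, 0, 0]],
])

```text
time_s: 17.72
tcp_pos: [0.4531, -0.0848, 0.2345]
eef_rot: [-3.142, -0.0, 2.863]
ft_force: [0.2, -0.1, 0.1]
grip_width: 1.003
```

```bash
python3 -c "
from rig import workorder
print(workorder.job_done())"
```

```text
the job is handed in; nothing more can be done
None
```

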